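Close the bayonet lid of a tilted stone tumbler

ROBOT

A 6-joint arm with a two-finger parallel gripper is mounted at the origin on a cart in front of the work surface, level with it; the furniture and walls round the work are solid. World frame = base frame: x ahead of the robot, y to its left, z up, the work surface at z = 0. Lengths are in m, angles in rad, forces in N, time in s.
With the tool pointing down it reaches from about 0.275 to 0.725 m from the base axis. Payload 5.6 kg.
Tool frame: the origin (TCP) lies on the centre line of the jaws, within the pads' length; the fingertips stand 11 mm ahead of it and the grasp point (between the pads) lies 8 mm behind it (bot.tips_ahead is the distance from the TCP to the fingertips, in m); z points along the fingers, y is the line along which they close (so a half turn about z gives the same grasp; the last joint's range is limited). The gripper opens to 85 mm and grips with 20 to 120 N. Pads are 22 mm wide; open, the fingers measure 114 mm over their backs; the gripper's body (76 mm by 85 mm) begins 54 mm behind the grasp point. The pads swing forward as they close: fully open they stand 13 mm farther back than shut.
Start: joints at [-1.016, 0.255, 0.108, 0, -1.424, -0.285], TCP at [0.147, -0.53, 0.242] pointing down, gripper open.
Joint ranges: [-2.95, 2.95], [-1.21, 1.97], [-1.09, 1.5], [-2.87, 1.71], [-2.94, -0.07], [-3.05, 3.05]. Speed limits (rad/s): [2.57, 2.57, 3.14, 3.14, 3.14, 3.14].

INTERFACE

Orientations are given as a unit quaternion [w, x, y, z].
In Python, from plant import bot gives the robot as it stands.
- The arm moves only by the tool step_arm, never from a script. Its argument "targets" is a list of rows, each a list of 3 entries, a list of its own where there are three numbers: the turn, a rotation vector about the tool's x, y, z in rad, then the shift along the tool's x, y, z in m, then the opening, from 0 (shut) to 1 (fully open). A call has 1 to 20 rows; each row shifts and turns the commanded pose from where the row before left it, along the tool's axes as they then stand; what a row does not reach is not made up. A row lasts 1/8 s, in which the tool goes at most 62.5 mm and 10.7 degrees, less where a joint would pass 70% of its speed; a pose out of reach is approached as far as the arm can. A call with a gripper value outside its range is refused whole. The fingers move at their own pace and stop on an object; the grip force is fixed at half the most. Time passes only in rows, so rows that do not move let the fingers close. It gives the time, the measured TCP pose, the force, the opening and the grip force at its end, in the units of the state.
- bot.get_obs(): the state, without advancing time (a new reading comes with each control period).
- bot.camera(name): name is "scene" or "top" or "wrist"; returns the picture (384x512x3 uint8, red, green, blue); there is no depth.
- bot.camera_info(name): a dict with "K" (3x3 intrinsics, pixels), "pose" (4x4, takes a point from camera to world coordinates); the wrist camera has in their place "tool_from_camera" (4x4, takes a point from camera to tool coordinates, whose origin is the TCP and whose axes are the flange's). Camera axes: x right, y down, z forward; pixel columns grow to the right and rows downward; lengths in m; the calibration is good to about 2 mm. A picture is of the moment at which its call begins: read the wrist's pose just before it. camera_info takes no time and is no camera call.
- bot.sign_off(): hands the job in; it is judged then, once.
Trained networks look in the newest picture that a camera, given by its name, has taken for a name from the list of things; names that differ only in an ending like _2 or _b are one class to them, and where a whole thing is asked for, a point or a joint stands for the part that bears it (a point fixed in the world has none). Each returns a list of dicts, best first, with "conf" (0 to 1); they miss things now and then, are a little off and sometimes report something else, mostly with a low value. They report only what shows in the picture. A call takes as long as a camera call.
- bot.find_in(camera, name): "rect" ([left, top, right, bottom] as shares, 0 to 1, of the picture: columns of its width, rows of its height, round what is visible of it).
- bot.silhouettes(camera, name): "pixels" (384x512 bool, what is visible of it) and "rect" ([left, top, right, bottom] as shares, 0 to 1, of the picture: columns of its width, rows of its height, round what is visible of it).
The state is a dict: "time": time; "joint_pos": joint angles; "qd": joint speeds; "joint_torque": joint torques, N m; "eef_pos": TCP position; "orientation": TCP orientation; "ft_force": force on the tool from outside, world axes, zero at the start; "wrist_torque": the same for the moment, N m; "width": finger opening in m; "grasp_force": force on a finger pad.
Only numpy, scipy, OpenCV 4.12 (cv2) and the standard library are available. Lean on these libraries where they do the work, as an engineer would, in place of code of your own. Each camera call takes 0.05 s, during which the arm holds its last target. There are 200 camera calls.

TASK

The stone tumbler is loaded; close it. Set the lid on the tilted mouth of its barrel, turn it on the rim until its three hidden lugs drop through the notches, then twist it whichever way it will go, to the stop, so that it is locked and stays down tight on the seal when you let go. Do not force it, and leave the other things on the table where they are.

Things in the scene. Friction and masses are not known exactly. Their poses are not given: they have to be found in the camera images.
- lid: Loose steel lid, 0.2 to 0.35 kg, standing on the table, handle up. Origin: centre of its underside; z up through the handle. From below: hub 63 mm across, 24 mm high, bottom edge chamfered 5 mm; disc 91 mm across from 24 to 30 mm; bar handle. Three steel lugs (6 mm round pins, 120 degrees apart, 11 mm above the origin) stick 6 mm out of the hub; their bearing to the handle is not told.
- lid_grip (a point): Grip point in the lid's black bar handle, on the lid's axis, 52 mm above its origin. The bar is 54 mm long along the lid's x, 14 mm wide along y, and reaches from the disc's top (30 mm above the origin) to 60 mm. Axes as the lid's.
- lid_face (a point): Point on the lid's axis in the underside plane of its disc, 24 mm above the lid's origin, axes as the lid's. Its height above the mouth plane, along the mouth's z, is about 16 mm while the lugs ride on the rim, 4 mm when they have dropped through the notches and the disc rests on the seal, 0 to 1 mm when locked.
- mouth (a point): Centre of the barrel's mouth, in the plane of the steel rim's top. z points out along the barrel's axis, 35 degrees from vertical, leaning to the machine's front; this frame does not turn with the barrel. The opening is 67 mm across; the lip round it is 5 mm thick, 6 mm wide, with three notches 14 mm wide, 120 degrees apart. The barrel may stand at any turn, so the notches' bearing is not told.
- seal_top (a point): Centre of the top of the springy black sealing ring (79 to 88 mm across), 4 mm out from the mouth plane, axes as the mouth's. It yields with 5 to 9 N. The dropped lid turns 45 to 60 degrees one way only, to a firm stop; cams under the lip draw it down in the first 35 to 40, the rest is level and holds. The other way it is blocked within 12. Which way is not marked. It takes under 1 N m.
- tumbler: The stone tumbler, fixed to the table: grey base 170 x 130 mm, aluminium geared motor, black rubber barrel 116 mm across, tilted 35 degrees to the front. Origin on the table, 10 mm in front of the centre of the base; -x is its front. The mouth's centre is 181 mm above the table and 15 mm in front of the origin. The gear holds the barrel against turning up to 3 N m.
- brush: Bystander: grey scrubbing brush, 30 x 86 x 55 mm (long along its y). Origin under its centre.
- tub: Bystander: small clear tub of chips, 65 mm across, 45 mm high. Origin under its centre.
- egg: Bystander: brown mottled stone egg standing upright, 42 mm across, 48 mm high. Origin under its centre.
- loupe: Bystander: folded loupe, 24 x 44 x 16 mm. Origin under its centre.
- screwdriver: Bystander: screwdriver with a red handle, 190 x 21 x 21 mm (along its x). Origin under its centre.

How it is judged:
By the outcome, as a careful person would: the job done as asked, in the order asked, and still so for the second after the job is handed in, with the robot touching nothing.
It also fails if it takes over 67 s, if anything falls off the work surface, if the arm or the gripper's body presses on something with over 40 N, if the wrist force passes 120 N, or if a joint passes its speed limit or range.

## Working session

There is one attempt and no reset: what is moved stays moved. The work goes in short steps, Python scripts to look and compute and a tool call to move; the robot and the scene stay as the last step left them, time stands still between calls to the robot, and variables do not carry over. Pictures are saved under pics/ and viewed, at most 10 in all, crops included, and the job is handed in when it is done.

Besides the shell and the picture viewer there is one more tool, called after "Request:" as a command line: name --argument value ..., lists and objects as JSON in quotes. step_arm: Moves the arm, as the interface text tells. Its arguments: {"type":"object","properties":{"targets":{"type":"array","items":{"type":"array"}}},"required":["targets"]}

```bash
mkdir -p pics; cat > h.py <<'E'
import numpy as np, cv2
from scipy.spatial.transform import Rotation as R
from plant import bot
def save(im,n): cv2.imwrite('pics/'+n+'.png',im[:,:,::-1])
def ray(cam,u,v):
    i=bot.camera_info(cam);K=np.array(i['K'])
    if 'pose' in i: P=np.array(i['pose'])
    else:
        o=bot.get_obs();q=o['orientation'];T=np.eye(4);T[:3,:3]=R.from_quat([q[1],q[2],q[3],q[0]]).as_matrix();T[:3,3]=o['eef_pos'];P=T@np.array(i['tool_from_camera'])
    d=P[:3,:3]@np.linalg.solve(K,[u,v,1]);return P[:3,3],d/np.linalg.norm(d)
def atz(cam,u,v,z):
    o,d=ray(cam,u,v);return o+d*(z-o[2])/d[2]
def proj(cam,p):
    i=bot.camera_info(cam);P=np.array(i['pose']);c=P[:3,:3].T@(np.asarray(p)-P[:3,3]);k=np.array(i['K'])@c;return k[:2]/k[2]
E
python3 - <<'E'
from h import *
a=bot.camera('scene');b=bot.camera('top')
im=np.hstack([a,b]);
big=np.vstack([a,b])
save(cv2.resize(big,(800*512//1024*2//1,600*1)) if 0 else a,'scene0');save(b,'top0')
for c in ('scene','top'):
  i=bot.camera_info(c);print(c,np.round(i['K'],1).tolist(),np.round(i['pose'],3).tolist())
  for n in ('lid','tumbler','brush','tub','egg','loupe','screwdriver','lid_grip'):
    for r in bot.silhouettes(c,n)[:2]:
      m=r['pixels'];v,u=np.nonzero(m);print(c,n,round(r['conf'],2),[round(x*s) for x,s in zip(r['rect'],(512,384,512,384))],u.mean().round(1),v.mean().round(1))
i=bot.camera_info('wrist');print(np.round(i['K'],1).tolist(),np.round(i['tool_from_camera'],3).tolist())
o=bot.get_obs();print(o)
E
```

```text
scene [[372.8, 0.0, 256.0], [0.0, 372.8, 190.9], [0.0, 0.0, 1.0]] [[-0.66, -0.491, 0.569, -0.083], [-0.751, 0.441, -0.49, 0.465], [-0.01, -0.751, -0.66, 0.759], [0.0, 0.0, 0.0, 1.0]]
scene lid 0.71 [133, 277, 173, 310] 152.7 293.8
scene tumbler 0.67 [180, 153, 252, 242] 209.4 197.2
scene brush 0.44 [336, 162, 351, 185] 343.6 173.1
scene tub 0.68 [306, 202, 332, 230] 315.7 215.4
scene egg 0.61 [219, 270, 238, 291] 226.3 278.5
scene egg 0.55 [339, 163, 351, 188] 343.8 173.9
scene loupe 0.62 [130, 278, 174, 312] 153.1 294.0
scene screwdriver 0.61 [311, 154, 326, 162] 318.4 156.8
scene lid_grip 0.88 [129, 278, 173, 307] 152.8 293.8
top [[349.2, 0.0, 257.9], [0.0, 349.2, 195.0], [0.0, 0.0, 1.0]] [[-0.009, -0.983, 0.183, 0.295], [-1.0, 0.007, -0.008, -0.001], [0.006, -0.183, -0.983, 1.095], [0.0, 0.0, 0.0, 1.0]]
top lid 0.84 [135, 199, 164, 228] 148.5 214.1
top tumbler 0.71 [209, 137, 256, 199] 232.6 169.8
top brush 0.74 [357, 206, 372, 228] 363.3 218.3
top tub 0.53 [290, 226, 311, 252] 299.3 239.1
top egg 0.45 [192, 231, 204, 243] 198.4 237.7
top screwdriver 0.76 [362, 165, 372, 190] 367.
[... 229 characters left out ...]
'time': 0.9, 'joint_pos': array([-1.01640534e+00,  2.55102579e-01,  1.08168661e-01, -1.40906911e-06,
       -1.42392529e+00, -2.84589764e-01]), 'qd': array([-0.00068485,  0.00039119, -0.00164305,  0.00103302,  0.00060635,
       -0.00129667]), 'joint_torque': array([-8.32880796e-04, -3.86391199e+01,  2.38067669e+01,  5.36802426e+00,
       -4.81222523e-04, -5.29165490e-06]), 'eef_pos': array([ 0.14660264, -0.53007335,  0.24226915]), 'orientation': array([-1.21695541e-05, -1.34491722e-01,  9.90914717e-01,  2.89995139e-05]), 'ft_force': array([ 0.11751627, -0.36430084,  0.11203144]), 'wrist_torque': array([ 0.01716387,  0.0230703 , -0.00920466]), 'grasp_force': 0.0, 'width': 0.085385265475207}
```

View pics/scene0.png

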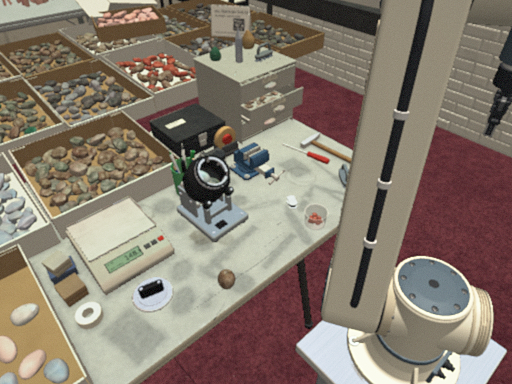

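View pics/top0.png

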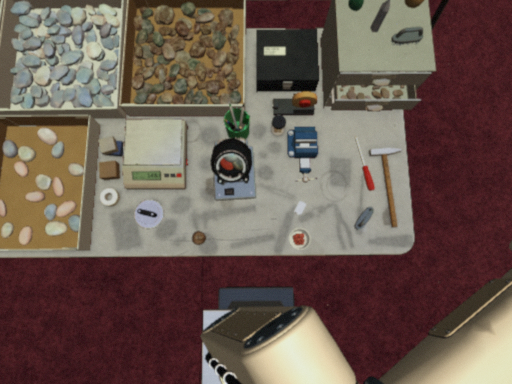

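The scene picture shows the lid at (152,293) and the tumbler with its mouth at about (208,172). In the top picture they are at (148,213) and (232,160), with the mouth facing the robot. I'll triangulate both.

```bash
cat >> h.py <<'E'
def tri(*rays):
    A=np.zeros((3,3));b=np.zeros(3)
    for o,d in rays:
        M=np.eye(3)-np.outer(d,d);A+=M;b+=M@o
    return np.linalg.solve(A,b)
E
python3 - <<'E'
from h import *
print('lid',tri(ray('scene',152.8,293.8),ray('top',148.4,214.1)))
print(atz('top',148.4,214.1,.03),atz('scene',152.8,293.8,.03))
print('mouth',tri(ray('scene',209,174),ray('top',232,160)),atz('top',232,160,.181))
for n,u,v in (('base',235,186),('egg',198,238),('tub',299,239)): print(n,atz('top',u,v,.01))
a=bot.camera('top');s=bot.camera('scene')
x=cv2.resize(a[120:250,120:280],(640,520),interpolation=cv2.INTER_CUBIC)
y=cv2.resize(s[140:250,160:270],None,fx=4,fy=4,interpolation=cv2.INTER_CUBIC)
x=cv2.resize(x,(440,357));y=cv2.resize(y,(357,357))
save(np.hstack([x,y]),'crop1')
E
```

```text
lid [0.43697366 0.32851729 0.02741597]
[0.43609892 0.32705891 0.03      ] [0.43580809 0.3295386  0.03      ]
mouth [0.5696765  0.06292476 0.15400394] [0.56215582 0.06145621 0.181     ]
base [0.52648969 0.063136   0.01      ]
egg [0.36322653 0.17677034 0.01      ]
tub [ 0.35758439 -0.13518496  0.01      ]
```

View pics/crop1.png

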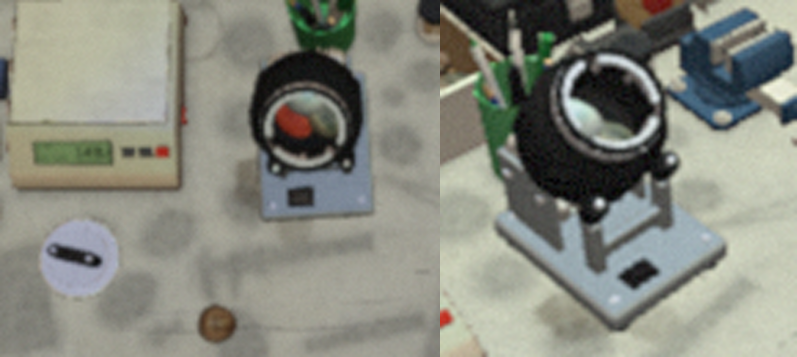

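The crops show the barrel mouth facing the robot with little yaw. The lid is at top (148,214), its handle roughly along world y. I'll look into the mouth with the wrist camera on the way to the lid.

Request:
step_arm --targets '[[[0,0,0],[-0.0414,0.0397,-0.0024],1],[[0,0,0],[-0.0414,0.0397,-0.0024],1],[[0,0,0],[-0.0414,0.0397,-0.0024],1],[[0,0,0],[-0.0414,0.0397,-0.0024],1],[[0,0,0],[-0.0414,0.0397,-0.0024],1],[[0,0,0],[-0.0414,0.0397,-0.0024],1],[[0,0,0],[-0.0414,0.0397,-0.0024],1],[[0,0,0],[-0.0414,0.0397,-0.0024],1],[[0,0,0],[-0.0414,0.0397,-0.0024],1],[[0,0,0],[-0.0414,0.0397,-0.0024],1],[[0,0,0],[-0.0414,0.0397,-0.0024],1],[[0,0,0],[-0.0414,0.0397,-0.0024],1],[[0,0,0.135],[0,0,0],1],[[0,0,0.135],[0,0,0],1],[[0,-0.153,0],[0,0,0],1],[[0,-0.153,0],[0,0,0],1],[[0,-0.153,0],[0,0,0],1],[[0,-0.153,0],[0,0,0],1],[[0,0,0],[0,0,0],1]]'

```text
time: 3.38
eef_pos: [0.4923, 0.0577, 0.263]
orientation: [0.297, -0.001, 0.955, -0.003]
ft_force: [0.5, -0.9, -0.0]
width: 0.0858
grasp_force: 0.0
```

```bash
cat >> h.py <<'E'
def Rt():
    o=bot.get_obs();q=o['orientation'];return R.from_quat([q[1],q[2],q[3],q[0]]).as_matrix(),np.array(o['eef_pos']),o
def campose():
    T=np.eye(4);T[:3,:3],T[:3,3],_=Rt();return T@np.array(bot.camera_info('wrist')['tool_from_camera'])
E
python3 - <<'E'
from h import *
M,p,o=Rt();print(np.round(M,3).tolist(),p.round(4),o['joint_pos'].round(3),o['time'])
P=campose();im=bot.camera('wrist');save(im,'w1');np.savez('w1.npz',P=P,im=im)
E
```

```text
[[-0.824, -0.001, 0.567], [-0.005, 1.0, -0.006], [-0.566, -0.008, -0.824]] [0.4923 0.0577 0.263 ] [ 0.651 -0.246 -0.7    0.568 -0.703 -2.58 ] 3.375
```

View pics/w1.png

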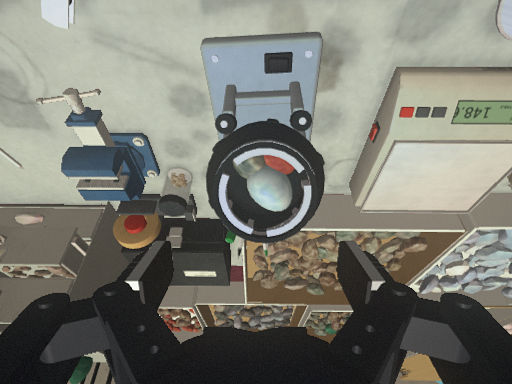

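The wrist picture shows the mouth at about (265,195). It has a bright rim with dark notches, and the base is square to the image. I'll fit a ring model to it.

```bash
cat > fit.py <<'E'
from h import *
from scipy.optimize import minimize
K=np.array(bot.camera_info('wrist')['K'])
def mz(yaw): return np.array([-np.sin(np.radians(35))*np.cos(yaw),-np.sin(np.radians(35))*np.sin(yaw),np.cos(np.radians(35))])
def basis(yaw):
    m=mz(yaw);y=np.array([-np.sin(yaw),np.cos(yaw),0]);return np.cross(y,m),y,m   # x,y,z ; x points downhill-> back
def ringpts(c,yaw,r,h,n=180):
    x,y,m=basis(yaw);t=np.linspace(0,2*np.pi,n,endpoint=False)
    return c+h*m+r*(np.cos(t)[:,None]*x+np.sin(t)[:,None]*y)
def pr(P,p):
    q=(p-P[:3,3])@P[:3,:3];k=q@K.T;return k[:,:2]/k[:,2:]
def samp(g,P,p):
    uv=pr(P,p).astype(np.float32);return cv2.remap(g,uv[:,0].reshape(1,-1),uv[:,1].reshape(1,-1),cv2.INTER_LINEAR)[0]
def score(v,views):
    c=v[:3];s=0
    for g,P in views:
        L=np.mean([samp(g,P,ringpts(c,v[3],r,0)) for r in (.0345,.0365,.038)])
        D=np.mean([samp(g,P,ringpts(c,v[3],r,.004)) for r in (.041,.0425)])
        s-=L-D
    return s
def fit(files,x0):
    views=[]
    for f in files:
        d=np.load(f);views.append((cv2.GaussianBlur(cv2.cvtColor(d['im'],cv2.COLOR_RGB2GRAY).astype(np.float32),(0,0),.8),d['P']))
    best=None
    for dx in (-.006,0,.006):
      for dy in (-.006,0,.006):
        r=minimize(score,np.array(x0)+[dx,dy,0,0],args=(views,),method='Nelder-Mead',options=dict(initial_simplex=np.array(x0)+[dx,dy,0,0]+np.vstack([np.zeros(4),np.diag([.006,.006,.006,.1])]),xatol=1e-4,fatol=.01,maxiter=800))
        if best is None or r.fun<best.fun: best=r
    return best,views
E
python3 - <<'E'
from fit import *
d=np.load('w1.npz');v,u=195,265
P=d['P'];q=P[:3,:3]@np.linalg.solve(K,[265,195,1]);c=P[:3,3]+q*(.181-P[2,3])/q[2];print('c0',c)
b,views=fit(['w1.npz'],[*c,0.]);print(b.x.round(4),b.fun)
g,P=views[0]
pf=np.mean([samp(g,P,ringpts(b.x[:3],b.x[3],r,0,72)) for r in (.035,.0365)],0);print(pf.round(0).astype(int).tolist())
im=d['im'].copy();im=cv2.resize(im[110:250,190:340],None,fx=4,fy=4,interpolation=cv2.INTER_CUBIC)
for r,h,col in((.0335,0,(255,0,0)),(.0395,0,(0,255,0)),(.044,.004,(0,128,255))):
  for p in pr(P,ringpts(b.x[:3],b.x[3],r,h)): cv2.circle(im,tuple(int(a) for a in ((p-[190,110]+.5)*4)),1,col,-1)
save(im,'w1c')
E
```

```text
c0 [0.54525091 0.06551749 0.181     ]
[0.5432 0.0648 0.1811 0.0518] -119.89862060546875
[108, 201, 201, 200, 200, 199, 202, 200, 201, 202, 201, 201, 202, 202, 202, 202, 202, 202, 202, 203, 160, 92, 61, 56, 90, 203, 204, 203, 203, 203, 203, 203, 203, 203, 203, 203, 203, 204, 203, 203, 203, 204, 203, 205, 184, 79, 57, 57, 97, 204, 204, 204, 204, 202, 203, 203, 201, 202, 201, 203, 201, 201, 202, 201, 202, 201, 202, 201, 171, 79, 76, 80]
```

View pics/w1c.png

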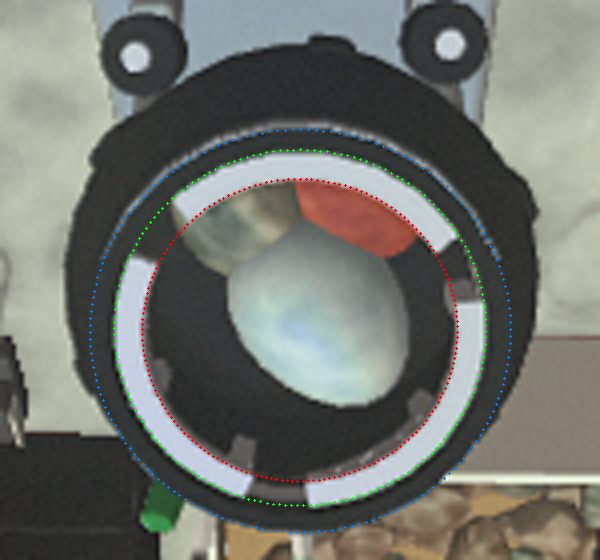

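The fit lies well on the rim: centre (0.543, 0.065, 0.181), yaw about 0.05, notches at about 112, 232 and 352 degrees. The tabs under the lip suggest that it locks counter-clockwise. Now to the lid.

Request:
step_arm --targets '[[[0,0,0],[0,0,-0.05],1],[[0,0.153,0],[0,0,0],1],[[0,0.153,0],[0,0,0],1],[[0,0.153,0],[0,0,0],1],[[0,0.153,0],[0,0,0],1],[[0,0,0],[0.0045,0.045,0.022],1],[[0,0,0],[0.0045,0.045,0.022],1],[[0,0,0],[0.0045,0.045,0.022],1],[[0,0,0],[0.0045,0.045,0.022],1],[[0,0,0],[0.0045,0.045,0.022],1],[[0,0,0],[0.0045,0.045,0.022],1],[[0,0,-0.174],[0,0,0],1],[[0,0,-0.174],[0,0,0],1],[[0,0,-0.174],[0,0,0],1],[[0,0,-0.174],[0,0,0],1],[[0,0,-0.174],[0,0,0],1],[[0,0,-0.174],[0,0,0],1],[[0,0,-0.174],[0,0,0],1],[[0,0,-0.174],[0,0,0],1],[[0,0,0],[0,0,0],1]]'

```text
time: 5.92
eef_pos: [0.4441, 0.3332, 0.1811]
orientation: [0.001, -0.641, 0.768, 0.001]
ft_force: [0.8, 0.2, 0.3]
width: 0.0853
grasp_force: 0.0
```

```bash
python3 - <<'E'
from h import *
M,p,o=Rt();print(np.round(M,3).tolist(),p.round(4),o['joint_pos'].round(3),o['time'])
P=campose();im=bot.camera('wrist');np.savez('l1.npz',P=P,im=im)
for n in('lid','lid_grip'):
  for r in bot.silhouettes('wrist',n)[:2]:
    v,u=np.nonzero(r['pixels']);print(n,r['conf'],u.mean(),v.mean(),u.min(),u.max(),v.min(),v.max())
save(im,'l1')
E
```

```text
[[-0.179, -0.984, 0.001], [-0.984, 0.179, 0.003], [-0.003, -0.001, -1.0]] [0.4441 0.3332 0.1811] [ 9.250e-01  2.890e-01 -2.000e-03 -1.000e-03 -1.277e+00 -1.105e+00] 5.925
lid 0.85 258.32846586910625 173.05102040816325 215 301 131 215
lid_grip 0.64 258.2310197086547 172.75681233933162 215 302 131 215
```

View pics/l1.png

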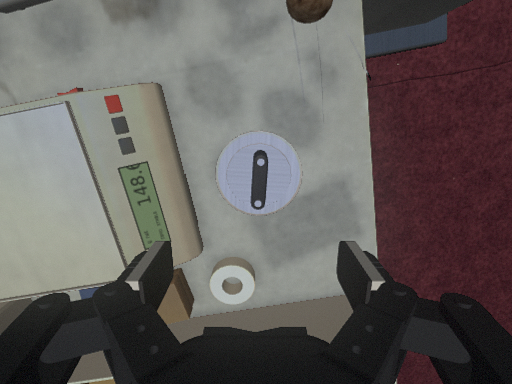

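The picture shows the lid disc centred at (258,173), with its dark handle from (260,155) to (257,205).

```bash
cat > lid.py <<'E'
from h import *
K=np.array(bot.camera_info('wrist')['K'])
def meas(f):
    d=np.load(f);P=d['P'];im=d['im'];g=cv2.cvtColor(im,cv2.COLOR_RGB2GRAY)
    def z(u,v,h):
        q=P[:3,:3]@np.linalg.solve(K,[u,v,1]);return P[:3,3]+q*(h-P[2,3])/q[2]
    # predicted lid centre pixel
    c=P[:3,:3].T@(np.array([.437,.329,.03])-P[:3,3]);u0,v0=(K@c/c[2])[:2]
    H=int(28*.24/c[2]); sub=g[int(v0)-H:int(v0)+H,int(u0)-H:int(u0)+H]
    m=(sub<75).astype(np.uint8);m=cv2.morphologyEx(m,cv2.MORPH_CLOSE,np.ones((7,7),np.uint8))
    n,lab,st,_=cv2.connectedComponentsWithStats(m);k=1+st[1:,4].argmax()
    cnt=max(cv2.findContours((lab==k).astype(np.uint8),0,2)[0],key=cv2.contourArea)
    r=cv2.minAreaRect(cnt);b=cv2.boxPoints(r)+[int(u0)-H,int(v0)-H]
    w=[z(*p,.06) for p in b];e=sorted([(np.linalg.norm(w[i]-w[i-1]),i) for i in range(4)])
    i=e[-1][1];a=w[i]-w[i-1]
    print(f,'handle centre',np.mean(w,0).round(4),'len',[round(x[0],4) for x in e],'az',np.degrees(np.arctan2(a[1],a[0]))%180,'px',b.mean(0))
    return (P[:3,3],(lambda q:q/np.linalg.norm(q))(P[:3,:3]@np.linalg.solve(K,[*b.mean(0),1])))
E
python3 - <<'E'
from lid import *
meas('l1.npz')
d=np.load('l1.npz');P=d['P']
# disc circle fit: silhouette centre
for h in(.03,):
  for u,v in((258.3,173.05),(215,173),(302,173)):
    q=P[:3,:3]@np.linalg.solve(K,[u,v,1]);print((P[:3,3]+q*(h-P[2,3])/q[2]).round(4))
E
```

```text
l1.npz handle centre [0.4362 0.321  0.06  ] len [np.float64(0.013), np.float64(0.0137), np.float64(0.0435), np.float64(0.0435)] az 77.11589373614166 px [259.43793106 175.55517176]
[0.4376 0.3249 0.03  ]
[0.4815 0.3168 0.03  ]
[0.3932 0.3329 0.03  ]
```

Request:
step_arm --targets '[[[0,0,0],[0.0,0.0,0.03],1],[[0,0,0],[0.0,0.0,0.03],1],[[0,0,0],[0.0,0.0,0],1]]'

```text
time: 6.45
eef_pos: [0.4419, 0.3306, 0.1181]
orientation: [-0.002, -0.64, 0.768, -0.0]
ft_force: [1.2, 0.4, 1.1]
width: 0.0854
grasp_force: 0.0
```

```bash
python3 - <<'E'
from lid import *
P=campose();im=bot.camera('wrist');np.savez('l2.npz',P=P,im=im)
print(tri(meas('l1.npz'),meas('l2.npz')))
for r in bot.silhouettes('wrist','lid')[:1]:
    v,u=np.nonzero(r['pixels']);q=P[:3,:3]@np.linalg.solve(K,[u.mean(),v.mean(),1]);print(P[:3,3]+q*(.03-P[2,3])/q[2])
    a=(P[:3,3],q/np.linalg.norm(q))
    d=np.load('l1.npz')['P'];q=d[:3,:3]@np.linalg.solve(K,[258.3,173.05,1]);print('disc tri',tri(a,(d[:3,3],q/np.linalg.norm(q))))
M,p,o=Rt();print(np.round(M,3).tolist(),p.round(4),o['joint_pos'].round(3),o['time'])
E
```

```text
l1.npz handle centre [0.4362 0.321  0.06  ] len [np.float64(0.013), np.float64(0.0137), np.float64(0.0435), np.float64(0.0435)] az 77.11589373614166 px [259.43793106 175.55517176]
l2.npz handle centre [0.436  0.3195 0.06  ] len [np.float64(0.0132), np.float64(0.014), np.float64(0.0434), np.float64(0.0435)] az 77.19626563801685 px [258.08275986 198.59310524]
[0.43663593 0.3253337  0.03983878]
[0.43741919 0.32405117 0.03      ]
disc tri [0.43791691 0.32757643 0.01824151]
[[-0.179, -0.984, 0.001], [-0.984, 0.179, 0.001], [-0.001, -0.001, -1.0]] [0.4435 0.332  0.1211] [ 9.250e-01  3.290e-01 -1.070e-01  1.000e-03 -1.134e+00 -1.105e+00] 6.55
```

Request:
step_arm --targets '[[[0,0,0.0445],[0.008,0.0047,0],1],[[0,0,0],[0,0,0.025],1],[[0,0,0],[0,0,0.025],1],[[0,0,0],[0,0,0.018],1],[[0,0,0],[0,0,0.006],1],[[0,0,0],[0,0,0],1],[[0,0,0],[0,0,0],1]]'

```text
time: 7.42
eef_pos: [0.4374, 0.3251, 0.0473]
orientation: [0.001, -0.624, 0.782, 0.0]
ft_force: [0.4, 0.4, 0.2]
width: 0.0856
grasp_force: 0.0
```

```bash
python3 - <<'E'
from h import *
M,p,o=Rt();print(np.round(M,3).tolist(),p.round(4),bot.tips_ahead,o['ft_force'].round(2))
save(bot.camera('wrist'),'l3')
E
```

```text
[[-0.221, -0.975, 0.002], [-0.975, 0.221, 0.002], [-0.002, -0.001, -1.0]] [0.4374 0.3251 0.0473] 0.011 [0.43 0.41 0.23]
```

View pics/l3.png

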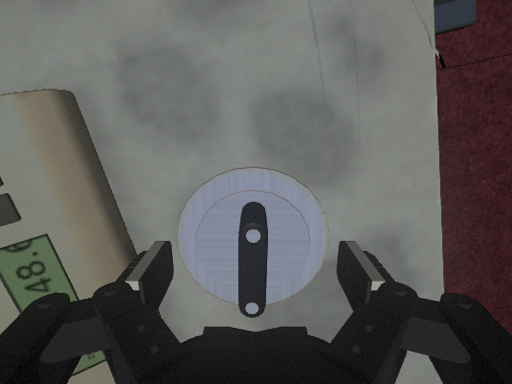

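The handle stands centred between the open pads, its ends at (253,202) and (252,318). I'll work out where it lies along the handle in tool axes.

```bash
python3 - <<'E'
from lid import *
P=campose();M,p,o=Rt()
for u,v,h in((253,202,.06),(252,318,.06),(253,167,.03),(178,237,.03),(329,237,.03),(253,305,.03)):
    q=P[:3,:3]@np.linalg.solve(K,[u,v,1]);w=P[:3,3]+q*(h-P[2,3])/q[2];print(w.round(4),(M.T@(w-p)).round(4))
E
```

```text
[0.4293 0.292  0.06  ] [ 0.034   0.0005 -0.0129]
[0.4438 0.353  0.06  ] [-0.0287 -0.0001 -0.0128]
[0.4273 0.2825 0.03  ] [0.0438 0.0003 0.0171]
[0.4792 0.3132 0.03  ] [ 0.0023 -0.0434  0.0172]
[0.3934 0.3327 0.03  ] [0.0024 0.0445 0.0171]
[0.4471 0.3688 0.03  ] [-0.0448  0.0002  0.0172]
```

Request:
step_arm --targets '[[[0,0,0],[0,0,0],0.5],[[0,0,0],[0,0,0],0.3],[[0,0,0],[0,0,0],0.2],[[0,0,0],[0,0,0],0.1],[[0,0,0],[0,0,0],0],[[0,0,0],[0,0,0],0],[[0,0,0],[0,0,0],0],[[0,0,0],[0,0,0],0]]'

```text
time: 8.48
eef_pos: [0.4368, 0.3245, 0.046]
orientation: [0.0, -0.624, 0.782, -0.0]
ft_force: [0.9, 0.7, -0.5]
width: 0.0128
grasp_force: 61.6
```

Request:
step_arm --targets '[[[0,0,0],[0,0,-0.03],0],[[0,0,0],[0,0,-0.055],0],[[0,0,0],[0,0,-0.055],0],[[0,0,0],[0,0,-0.055],0],[[0,0,0],[0,0,-0.055],0],[[0,0,0],[0.042,-0.013,-0.0013],0],[[0,0,0],[0.042,-0.013,-0.0013],0],[[0,0,0],[0.042,-0.013,-0.0013],0],[[0,0,0],[0.042,-0.013,-0.0013],0],[[0,0,0],[0.042,-0.013,-0.0013],0],[[0,0,0],[0.042,-0.013,-0.0013],0],[[0.147,-0.0415,0],[0,0,0],0],[[0.147,-0.0415,0],[0,0,0],0],[[0.147,-0.0415,0],[0,0,0],0],[[0.147,-0.0415,0],[0,0,0],0],[[0,0,0],[0,0,0],0],[[0,0,0],[0,0,0],0]]'

```text
time: 10.6
eef_pos: [0.457, 0.0617, 0.3046]
orientation: [0.245, -0.595, 0.745, -0.175]
ft_force: [0.4, 0.4, -1.4]
width: 0.0129
grasp_force: 61.4
```

```bash
cat > st.py <<'E'
from fit import *
C=np.array([.5432,.0648,.1811]);YAW=.052
def status(C=C,yaw=YAW,goal=None):
    M,p,o=Rt();x,y,m=basis(yaw);B=np.stack([x,y,m],1)
    e=B.T@(p-C);tz=M[:,2];n=np.cross(tz,-m)
    print('t',round(o['time'],2),'mouth-frame TCP mm',(e*1e3).round(1),'face h mm',round(e[2]*1e3-22,1),'tilt err tool rv',(M.T@n).round(4),'J',o['joint_pos'].round(2))
    t=B.T@M[:,0];print('tool x bearing',np.degrees(np.arctan2(t[1],t[0])).round(1),'F tool',(M.T@o['ft_force']).round(1),'T tool',(M.T@o['wrist_torque']).round(2),'w',o['width'].round(4),'gf',round(o['grasp_force'],1))
    print('shift tool to axis mm',(M.T@(B@np.array([-e[0],-e[1],0]))*1e3).round(1))
E
python3 - <<'E'
from st import *
status()
save(bot.camera('wrist'),'m1')
E
```

```text
t 10.6 mouth-frame TCP mm [  0.2   1.3 150.6] face h mm 128.6 tilt err tool rv [-0.0006  0.0009 -0.    ] J [ 0.74 -0.36 -0.65  0.51 -0.85 -1.22]Traceback (most recent call last):
  File "<stdin>", line 2, in <module>
  File "st.py", line 7, in status
    t=B.T@M[:,0];print('tool x bearing',np.degrees(np.arctan2(t[1],t[0])).round(1),'F tool',(M.T@o['ft_force']).round(1),'T tool',(M.T@o['wrist_torque']).round(2),'w',o['width'].round(4),'gf',round(o['grasp_force'],1))
                                                                                                                                                                       ^^^^^^^^^^^^^^^^
AttributeError: 'float' object has no attribute 'round'
```

```bash
sed -i "s/o\['width'\].round(4)/round(float(o['width']),4)/" st.py
python3 - <<'E'
from st import *
status();save(bot.camera('wrist'),'m1')
E
```

```text
t 10.6 mouth-frame TCP mm [  0.2   1.3 150.6] face h mm 128.6 tilt err tool rv [-0.0006  0.0009 -0.    ] J [ 0.74 -0.36 -0.65  0.51 -0.85 -1.22]
tool x bearing -105.8 F tool [-0.2  0.6  1.4] T tool [-1.95  0.52 -0.02] w 0.0129 gf 61.4
shift tool to axis mm [ 1.3 -0.2 -0. ]
```

View pics/m1.png

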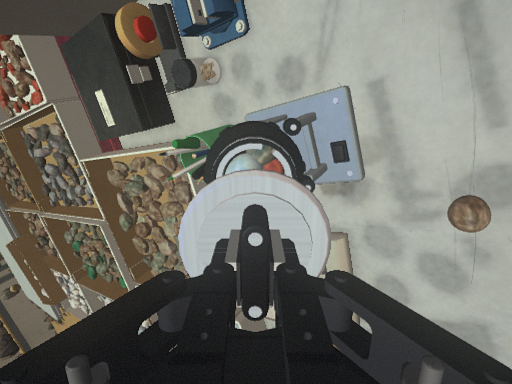

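The lid is held straight over the mouth, with the disc at about (255,225) and the mouth behind it. I'll go down along the axis.

Request:
step_arm --targets '[[[0,0,0],[0.0013,0,0.035],0],[[0,0,0],[0,0,0.035],0],[[0,0,0],[0,0,0.028],0],[[0,0,0],[0,0,0.004],0],[[0,0,0],[0,0,0.002],0],[[0,0,0],[0,0,0.002],0],[[0,0,0],[0,0,0],0],[[0,0,0],[0,0,0],0]]'

```text
time: 11.65
eef_pos: [0.5175, 0.0635, 0.2174]
orientation: [0.245, -0.595, 0.745, -0.175]
ft_force: [0.4, 0.4, -2.3]
width: 0.0124
grasp_force: 61.4
```

```bash
python3 -c "
from st import *
status()"
```

```text
t 11.65 mouth-frame TCP mm [-0.3  0.1 44.5] face h mm 22.5 tilt err tool rv [-0.001   0.0007  0.    ] J [ 0.56 -0.16 -0.78  0.64 -0.49 -1.29]
tool x bearing -105.8 F tool [-0.1  1.   2.1] T tool [-2.09  0.59  0.02] w 0.0124 gf 61.4
shift tool to axis mm [-0.  -0.3  0. ]
```

Request:
step_arm --targets '[[[0,0,0],[0,0,0.002],0],[[0,0,0],[0,0,0.002],0],[[0,0,0],[0,0,0.0015],0],[[0,0,0],[0,0,0.001],0],[[0,0,0],[0,0,0.001],0],[[0,0,0],[0,0,0],0]]'

```text
time: 12.4
eef_pos: [0.5217, 0.0628, 0.2108]
orientation: [0.244, -0.595, 0.746, -0.176]
ft_force: [-2.9, -4.2, 2.4]
width: 0.0127
grasp_force: 62.3
```

```bash
python3 -c "
from st import *
status()"
```

```text
t 12.4 mouth-frame TCP mm [-0.7 -0.9 36.7] face h mm 14.7 tilt err tool rv [-0.0004 -0.0015 -0.    ] J [ 0.55 -0.15 -0.79  0.66 -0.46 -1.3 ]
tool x bearing -105.8 F tool [ 4.3  0.1 -3.7] T tool [-1.72  2.21 -0.01] w 0.0127 gf 62.3
shift tool to axis mm [-1.  -0.4 -0. ]
```

Request:
step_arm --targets '[[[0,0,0],[0.002,0,0],0],[[0,0,0],[0,0,0],0],[[0,0,0],[0,0,0],0]]'

```text
time: 12.78
eef_pos: [0.5217, 0.0621, 0.2107]
orientation: [0.245, -0.595, 0.745, -0.175]
ft_force: [-2.2, 1.4, 1.6]
width: 0.0126
grasp_force: 62.0
```

```bash
python3 -c "
from st import *
status()"
```

```text
t 12.78 mouth-frame TCP mm [-0.7 -1.5 36.6] face h mm 14.6 tilt err tool rv [-0.0008  0.001  -0.    ] J [ 0.54 -0.15 -0.79  0.66 -0.46 -1.3 ]
tool x bearing -105.8 F tool [-1.2  1.2 -2.6] T tool [-2.2   0.09  0.05] w 0.0126 gf 62.0
shift tool to axis mm [-1.7 -0.2  0. ]
```

Request:
step_arm --targets '[[[0,0,-0.08],[0,0,0.001],0],[[0,0,-0.08],[0,0,0],0],[[0,0,-0.08],[0,0,0],0],[[0,0,0],[0,0,0],0]]'

```text
time: 13.28
eef_pos: [0.523, 0.0622, 0.2114]
orientation: [-0.223, 0.68, -0.668, 0.204]
ft_force: [-2.7, -1.0, 5.8]
width: 0.0127
grasp_force: 62.7
```

```bash
python3 -c "
from st import *
status()"
```

```text
t 13.28 mouth-frame TCP mm [ 0.7 -1.5 36.4] face h mm 14.4 tilt err tool rv [-0.0033  0.001   0.    ] J [ 0.54 -0.15 -0.79  0.66 -0.46 -1.06]
tool x bearing -92.0 F tool [ 0.8 -1.2 -6.3] T tool [-1.69  0.11 -0.1 ] w 0.0127 gf 62.7
shift tool to axis mm [-1.5  0.8 -0. ]
```

Request:
step_arm --targets '[[[0,0,-0.08],[0,0,0],0],[[0,0,-0.08],[0,0,0],0],[[0,0,-0.08],[0,0,0],0],[[0,0,0],[0,0,0],0]]'

```text
time: 13.78
eef_pos: [0.5232, 0.0623, 0.2116]
orientation: [-0.197, 0.755, -0.582, 0.229]
ft_force: [-2.6, -1.4, 5.5]
width: 0.013
grasp_force: 62.6
```

```bash
python3 -c "
from st import *
status()"
```

```text
t 13.78 mouth-frame TCP mm [ 1.  -1.4 36.5] face h mm 14.5 tilt err tool rv [-0.0039  0.0002 -0.    ] J [ 0.54 -0.15 -0.79  0.66 -0.46 -0.82]
tool x bearing -78.2 F tool [ 1.4 -0.7 -6.1] T tool [-1.32  0.01 -0.11] w 0.013 gf 62.6
shift tool to axis mm [-1.6  0.7 -0. ]
```

Request:
step_arm --targets '[[[0,0,-0.08],[0,0,0],0],[[0,0,-0.08],[0,0,0],0],[[0,0,-0.08],[0,0,0],0],[[0,0,0],[0,0,0],0]]'

```text
time: 14.28
eef_pos: [0.5234, 0.0625, 0.2118]
orientation: [-0.169, 0.819, -0.487, 0.251]
ft_force: [-1.1, -1.2, 6.4]
width: 0.0131
grasp_force: 62.5
```

```bash
python3 -c "
from st import *
status()"
```

```text
t 14.28 mouth-frame TCP mm [ 1.3 -1.3 36.6] face h mm 14.6 tilt err tool rv [-0.0043 -0.0007 -0.    ] J [ 0.54 -0.15 -0.79  0.66 -0.46 -0.58]
tool x bearing -64.5 F tool [ 2.3 -2.  -5.9] T tool [-0.79  0.12 -0.1 ] w 0.0131 gf 62.5
shift tool to axis mm [-1.7  0.6 -0. ]
```

Request:
step_arm --targets '[[[0,0,-0.08],[0,0,0],0],[[0,0,-0.08],[0,0,0],0],[[0,0,-0.08],[0,0,0],0],[[0,0,0],[0,0,0],0]]'

```text
time: 14.78
eef_pos: [0.5236, 0.0625, 0.2118]
orientation: [-0.137, 0.871, -0.386, 0.27]
ft_force: [4.7, -2.0, 5.0]
width: 0.0126
grasp_force: 62.0
```

```bash
python3 -c "
from st import *
status()"
```

```text
t 14.78 mouth-frame TCP mm [ 1.5 -1.3 36.5] face h mm 14.5 tilt err tool rv [-0.004  -0.0019 -0.    ] J [ 0.54 -0.15 -0.79  0.66 -0.46 -0.34]
tool x bearing -50.8 F tool [ 5.9 -3.7 -1.5] T tool [-0.01  1.21  0.04] w 0.0126 gf 62.0
shift tool to axis mm [-1.9  0.3 -0. ]
```

Request:
step_arm --targets '[[[0,0,0],[0.0012,-0.0013,0],0],[[0,0,0],[0,0,0],0],[[0,0,0],[0,0,0],0]]'

```text
time: 15.15
eef_pos: [0.5241, 0.0622, 0.2116]
orientation: [-0.137, 0.872, -0.387, 0.269]
ft_force: [-0.2, -0.4, 5.8]
width: 0.0126
grasp_force: 62.3
```

```bash
cat >> st.py <<'E'
    o=Rt()[2];print('dF mouth frame',(B.T@(o['ft_force']-[.4,.4,-2.3])).round(1))
E
python3 - <<'E'
s=open('st.py').read()
open('st.py','w').write(s)
from st import *
status()
E
```

```text
t 15.15 mouth-frame TCP mm [ 1.7 -1.6 36. ] face h mm 14.0 tilt err tool rv [-0.0021 -0.0007  0.    ] J [ 0.54 -0.14 -0.79  0.66 -0.46 -0.33]
tool x bearing -50.8 F tool [ 2.3 -2.2 -4.9] T tool [-0.58 -0.25 -0.01] w 0.0126 gf 62.3
shift tool to axis mm [-2.3  0.3 -0. ]
dF mouth frame [ 4.1 -0.8  7. ]
```

Request:
step_arm --targets '[[[0,0,-0.08],[0.0004,-0.0007,0],0],[[0,0,-0.08],[0,-0.0002,0],0],[[0,0,-0.08],[0,-0.0002,0],0],[[0,0,0],[0,0,0],0]]'

```text
time: 15.65
eef_pos: [0.5248, 0.0628, 0.2116]
orientation: [-0.104, 0.912, -0.28, 0.283]
ft_force: [2.2, 0.6, 4.0]
width: 0.0126
grasp_force: 61.9
```

```bash
python3 -c "
from st import *
status()"
```

```text
t 15.65 mouth-frame TCP mm [ 2.4 -1.  35.6] face h mm 13.6 tilt err tool rv [-0.0017 -0.0003 -0.    ] J [ 0.54 -0.14 -0.78  0.65 -0.46 -0.09]
tool x bearing -37.1 F tool [ 3.  -2.9 -2. ] T tool [ 0.26 -0.56  0.21] w 0.0126 gf 61.9
shift tool to axis mm [-2.5  0.6 -0. ]
dF mouth frame [5.1 0.1 4.2]
```

Request:
step_arm --targets '[[[0,0,0],[0.0005,-0.0004,0.001],0],[[0,0,0],[0.0005,-0.0004,0.001],0],[[0,0,0],[0,0,0],0]]'

```text
time: 16.02
eef_pos: [0.5267, 0.0626, 0.2105]
orientation: [-0.104, 0.911, -0.28, 0.283]
ft_force: [5.7, 0.7, 0.2]
width: 0.0124
grasp_force: 61.6
```

```bash
python3 -c "
from st import *
status()"
```

```text
t 16.02 mouth-frame TCP mm [ 3.3 -1.4 33.6] face h mm 11.6 tilt err tool rv [-0.001  -0.0001 -0.    ] J [ 0.54 -0.14 -0.78  0.66 -0.45 -0.09]
tool x bearing -37.2 F tool [ 3.6 -3.3  3.1] T tool [0.43 0.3  0.63] w 0.0124 gf 61.6
shift tool to axis mm [-3.4  0.9 -0. ]
dF mouth frame [ 5.8  0.1 -1. ]
```

The lugs have started to drop: the face is lower, with no axial force. I'll ease the turn back a little and sink further.

Request:
step_arm --targets '[[[0,0,0.04],[0,0,0],0],[[0,0,0],[0,0,0.002],0],[[0,0,0],[0,0,0.001],0],[[0,0,0],[0,0,0],0]]'

```text
time: 16.52
eef_pos: [0.5282, 0.0624, 0.2075]
orientation: [-0.108, 0.906, -0.297, 0.28]
ft_force: [3.9, 3.1, 0.5]
width: 0.0132
grasp_force: 61.6
```

```bash
python3 -c "
from st import *
status()"
```

```text
t 16.52 mouth-frame TCP mm [ 2.8 -1.6 30.3] face h mm 8.3 tilt err tool rv [0.0002 0.0001 0.    ] J [ 0.53 -0.13 -0.79  0.67 -0.44 -0.14]
tool x bearing -39.3 F tool [ 0.9 -4.5  1.9] T tool [ 0.28 -0.8   0.19] w 0.0132 gf 61.6
shift tool to axis mm [-3.2  0.5  0. ]
dF mouth frame [4.5 2.5 0.2]
```

Request:
step_arm --targets '[[[0,0,0.01],[0.0004,-0.0008,0.001],0],[[0,0,0],[0,0,0.0015],0],[[0,0,0],[0,0,0.0015],0],[[0,0,0],[0,0,0],0]]'

```text
time: 17.02
eef_pos: [0.5304, 0.0621, 0.2037]
orientation: [-0.109, 0.905, -0.302, 0.279]
ft_force: [-0.5, 0.2, -1.5]
width: 0.0129
grasp_force: 61.4
```

```bash
python3 -c "
from st import *
status()"
```

```text
t 17.02 mouth-frame TCP mm [ 2.4 -2.  25.9] face h mm 3.9 tilt err tool rv [ 0.0027  0.0007 -0.    ] J [ 0.53 -0.12 -0.79  0.68 -0.43 -0.15]
tool x bearing -39.9 F tool [-1.1  0.6  1. ] T tool [-1.39 -1.65 -0.01] w 0.0129 gf 61.4
shift tool to axis mm [-3.1 -0.   0. ]
dF mouth frame [-0.3 -0.2  1.2]
```

Request:
step_arm --targets '[[[0,0,0],[0,0,0.0007],0],[[0,0,0],[0,0,0.0007],0],[[0,0,0],[0,0,0.0006],0],[[0,0,0],[0,0,0],0]]'

```text
time: 17.52
eef_pos: [0.5321, 0.0627, 0.2033]
orientation: [-0.11, 0.905, -0.302, 0.28]
ft_force: [-4.3, 0.2, 0.4]
width: 0.0126
grasp_force: 62.1
```

```bash
python3 -c "
from st import *
status()"
```

```text
t 17.52 mouth-frame TCP mm [ 3.5 -1.5 24.6] face h mm 2.6 tilt err tool rv [ 0.0003 -0.0002  0.    ] J [ 0.52 -0.12 -0.79  0.68 -0.43 -0.16]
tool x bearing -39.9 F tool [-2.8  1.8 -2.8] T tool [-1.91 -2.44  0.03] w 0.0126 gf 62.1
shift tool to axis mm [-3.7  1.1 -0. ]
dF mouth frame [-2.4  0.   4.9]
```

Seated on the seal with about 5 N. I'll try counter-clockwise, gently.

Request:
step_arm --targets '[[[0,0,-0.07],[-0.0004,0.0003,0.0008],0],[[0,0,-0.07],[0,-0.0002,0.0005],0],[[0,0,-0.07],[0,-0.0002,0.0005],0],[[0,0,0],[0,0,0],0]]'

```text
time: 18.02
eef_pos: [0.5335, 0.0636, 0.2027]
orientation: [-0.08, 0.931, -0.205, 0.291]
ft_force: [-3.5, -0.6, 3.2]
width: 0.013
grasp_force: 62.3
```

```bash
python3 -c "
from st import *
status()"
```

```text
t 18.02 mouth-frame TCP mm [ 4.4 -0.7 23.2] face h mm 1.2 tilt err tool rv [-0.0013 -0.0014 -0.    ] J [ 0.52 -0.11 -0.79  0.69 -0.42  0.04]
tool x bearing -27.9 F tool [-0.7  0.8 -4.7] T tool [-1.08 -2.01 -0.06] w 0.013 gf 62.3
shift tool to axis mm [-4.2  1.5 -0. ]
dF mouth frame [-0.1 -0.8  6.8]
```

Request:
step_arm --targets '[[[0,0,-0.07],[0,-0.0002,0.0004],0],[[0,0,-0.07],[0,-0.0002,0.0004],0],[[0,0,-0.07],[0,-0.0002,0.0004],0],[[0,0,0],[0,0,0],0]]'

```text
time: 18.52
eef_pos: [0.5344, 0.0641, 0.2018]
orientation: [-0.05, 0.947, -0.107, 0.297]
ft_force: [-3.8, -1.0, 3.9]
width: 0.0127
grasp_force: 62.5
```

```bash
python3 -c "
from st import *
status()"
```

```text
t 18.52 mouth-frame TCP mm [ 4.6 -0.2 22. ] face h mm 0.0 tilt err tool rv [-0.0007 -0.0016 -0.    ] J [ 0.52 -0.11 -0.8   0.7  -0.41  0.25]
tool x bearing -15.9 F tool [-0.7  1.  -5.5] T tool [-0.72 -1.96 -0.15] w 0.0127 gf 62.5
shift tool to axis mm [-4.5  1.1 -0. ]
dF mouth frame [ 0.  -1.2  7.6]
```

Request:
step_arm --targets '[[[0,0,-0.07],[0,-0.0002,0.0004],0],[[0,0,-0.07],[0,-0.0002,0.0004],0],[[0,0,-0.07],[0,-0.0002,0.0003],0],[[0,0,0],[0,0,0],0]]'

```text
time: 19.02
eef_pos: [0.535, 0.0647, 0.2008]
orientation: [-0.018, 0.953, -0.008, 0.301]
ft_force: [-5.2, 0.3, 5.4]
width: 0.0129
grasp_force: 62.6
```

```bash
python3 -c "
from st import *
status()"
```

```text
t 19.02 mouth-frame TCP mm [ 4.6  0.3 20.9] face h mm -1.1 tilt err tool rv [-0.0004 -0.0015 -0.    ] J [ 0.52 -0.11 -0.8   0.7  -0.41  0.45]
tool x bearing -3.9 F tool [-1.2 -0.5 -7.4] T tool [-0.19 -2.3  -0.03] w 0.0129 gf 62.6
shift tool to axis mm [-4.6  0.6 -0. ]
dF mouth frame [-0.2  0.2  9.5]
```

Request:
step_arm --targets '[[[0,0,-0.06],[0,-0.0001,0.0001],0],[[0,0,-0.06],[0,-0.0001,0],0],[[0,0,-0.04],[0,-0.0001,0],0],[[0,0,0],[0,0,0],0]]'

```text
time: 19.52
eef_pos: [0.535, 0.0649, 0.2008]
orientation: [0.006, 0.951, 0.068, 0.301]
ft_force: [-6.0, -0.5, 5.8]
width: 0.0131
grasp_force: 62.8
```

```bash
python3 -c "
from st import *
status()"
```

```text
t 19.52 mouth-frame TCP mm [ 4.6  0.6 20.9] face h mm -1.1 tilt err tool rv [-0.0001 -0.0016 -0.    ] J [ 0.52 -0.11 -0.8   0.7  -0.41  0.61]
tool x bearing 5.2 F tool [-1.6  0.  -8.2] T tool [ 0.2  -2.46  0.11] w 0.0131 gf 62.8
shift tool to axis mm [-4.6  0.2 -0. ]
dF mouth frame [-0.6 -0.5 10.3]
```

Request:
step_arm --targets '[[[0,0,-0.04],[0,-0.0001,0],0],[[0,0,-0.04],[0,-0.0001,0],0],[[0,0,0],[0,0,0],0]]'

```text
time: 19.9
eef_pos: [0.5351, 0.0653, 0.201]
orientation: [0.017, 0.948, 0.105, 0.301]
ft_force: [-4.4, -0.2, 5.4]
width: 0.0133
grasp_force: 64.0
```

```bash
python3 -c "
from st import *
status()"
```

```text
t 19.9 mouth-frame TCP mm [ 4.8  0.9 20.9] face h mm -1.1 tilt err tool rv [-0.0005 -0.002  -0.    ] J [ 0.52 -0.11 -0.8   0.7  -0.41  0.69]
tool x bearing 9.7 F tool [-0.5 -0.1 -7. ] T tool [ 0.48 -1.96  0.86] w 0.0133 gf 64.0
shift tool to axis mm [-4.9  0.1 -0. ]
dF mouth frame [ 0.5 -0.4  9.1]
```

Torque rose from 0.1 to 0.86 N m after about 50 degrees, so this should be the stop. One small check turn.

Request:
step_arm --targets '[[[0,0,-0.012],[0,0,0],0],[[0,0,0],[0,0,0],0]]'

```text
time: 20.15
eef_pos: [0.5351, 0.0653, 0.201]
orientation: [0.019, 0.947, 0.111, 0.301]
ft_force: [-5.2, 1.2, 5.2]
width: 0.0125
grasp_force: 66.1
```

```bash
python3 -c "
from st import *
status()"
```

```text
t 20.15 mouth-frame TCP mm [ 4.8  0.9 20.9] face h mm -1.1 tilt err tool rv [-0.0007 -0.0021  0.    ] J [ 0.52 -0.11 -0.8   0.7  -0.41  0.7 ]
tool x bearing 10.3 F tool [-0.9 -1.7 -7.2] T tool [ 0.55 -1.93  1.13] w 0.0125 gf 66.1
shift tool to axis mm [-4.9  0.  -0. ]
dF mouth frame [-0.3  1.1  9.3]
```

Firm stop. I'll relieve the twist and the push, release, and retract.

Request:
step_arm --targets '[[[0,0,0.03],[0,0,-0.0005],0],[[0,0,0],[0,0,-0.0005],0],[[0,0,0],[0,0,0],0.1],[[0,0,0],[0,0,0],0.2],[[0,0,0],[0,0,0],0.35],[[0,0,0],[0,0,0],0.5],[[0,0,0],[0,0,0],0.5],[[0,0,0],[0,0,0],0.5],[[0,0,0],[0,0,-0.01],0.5],[[0,0,0],[0,0,-0.03],0.5],[[0,0,0],[0,0,-0.04],0.5],[[0,0,0],[0,0,-0.04],0.5],[[0,0,0],[0,0,0],0.5]]'

```text
time: 21.78
eef_pos: [0.465, 0.0625, 0.3032]
orientation: [0.013, 0.948, 0.099, 0.303]
ft_force: [0.3, 0.7, -0.2]
width: 0.0427
grasp_force: 0.0
```

```bash
python3 - <<'E'
from st import *
status()
a=bot.camera('wrist');b=bot.camera('scene');c=bot.camera('top')
r=lambda x,h:cv2.resize(x,None,fx=h/x.shape[0],fy=h/x.shape[0],interpolation=cv2.INTER_CUBIC)
save(np.hstack([r(a,300),np.vstack([r(b[140:300,120:345],150),r(c[110:260,120:330],150)][:1]+[r(c[110:260,120:120+225*160*0+211],150)]) if 0 else r(b[130:310,120:360],300)]),'end')
E
```

```text
t 21.77 mouth-frame TCP mm [  6.    1.7 144.9] face h mm 122.9 tilt err tool rv [-0.0039 -0.0068 -0.    ] J [ 0.72 -0.34 -0.65  0.51 -0.82  0.79]
tool x bearing 8.9 F tool [ 0.3 -0.6  0.4] T tool [ 0.35 -1.73 -0.01] w 0.0427 gf 0.0
shift tool to axis mm [-6.2  0.8 -0. ]
dF mouth frame [1.2 0.3 1.7]
```

View pics/end.png

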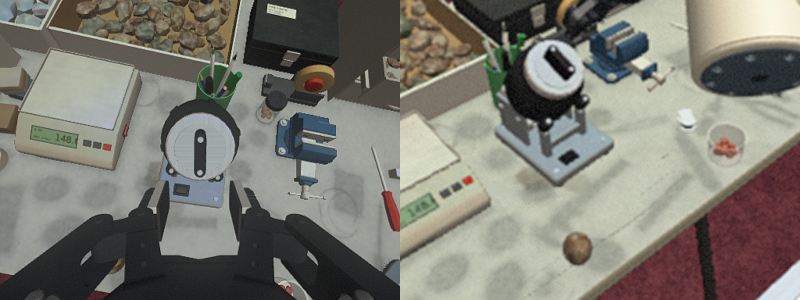

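The lid sits flat on the mouth with its handle where I left it, at about (200,140) in the wrist view. The bystanders in view are in place and the gripper is clear.

```bash
python3 -c "
from plant import bot
print(bot.sign_off())"
```

```text
the job is handed in; nothing more can be done
None
```

The lid is on and locked: its lugs dropped through the notches, it turned about 50° counter-clockwise to a firm stop, and it stayed down after release; the job was handed in at about 22 s of the 67 s allowed.

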